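# Unlock the nozzle carrier and hold it up level

## Robot

A 6-joint arm with a two-finger parallel gripper is mounted at the origin on the work surface. World frame = base frame: x ahead of the robot, y to its left, z up, the work surface at z = 0. Lengths are in mm, angles in degrees, forces in N, time in s.
With the tool pointing down it reaches from about 300 to 850 mm from the base axis. Payload 4.2 kg.
Tool frame: the origin (TCP) lies midway between the tips of the shut fingers; the grasp point (between the pads) lies env.hold_point_z behind it (env.hold_point_z is the distance from the TCP to the grasp point, in mm); z points along the fingers, y is the line along which they close (so a half turn about z gives the same grasp; the last joint's range is limited). The gripper opens to 91 mm and grips with 3 to 60 N. Pads are 32 mm wide; open, the fingers measure 118 mm over their backs; the gripper's body (76 mm by 178 mm) begins 60 mm behind the grasp point.
Start: joints at [74.141, 18.312, 89.639, -0, 72.044, -1.146], TCP at [146.044, 556.16, 213.976] pointing down, gripper open.
Joint ranges: [-177.97, 177.97], [-48.28, 115.42], [12.27, 149.76], [-77.06, 257.06], [2.81, 150.46], [-146.56, 146.56]. Speed limits (degrees/s): [147.25, 147.25, 180, 180, 180, 180].

## Interface

Orientations are given as [roll, pitch, yaw] about the fixed x, y, z axes, in that order (R = Rz(yaw) Ry(pitch) Rx(roll)).
In Python, from workcell import env, viewer, spotter gives the robot as it stands.
- The arm moves only by the tool apply_moves, never from a script. Its arguments are lists of equal length, an entry for each row: "delta_pos": the shift along the world's x, y, z normalised to -1 to 1, where 1 is 120 mm, a list of three; "rot": the turn, a rotation vector about the world's x, y, z normalised to -1 to 1, where 1 is 1.5 rad, a list of three; "hand": the opening, from 0 (shut) to 1 (fully open). A call has 1 to 10 rows; each row is the pose to reach, as a shift and turn from the pose commanded when the call began; what a row does not reach only later rows make up. A row lasts 1/12 s, in which the tool goes at most 41.7 mm and 7.16 degrees, less where a joint would pass 70% of its speed; a pose out of reach is approached as far as the arm can. A call with a number of a shift or a turn outside -1 to 1 is refused whole. A call with a gripper value outside its range is refused whole. The fingers move at their own pace and stop on an object; "newtons" is the grip in N (left out, the last holds). Time passes only in rows, so rows that repeat a pose let the fingers close. It gives the time, the measured TCP pose, the force, the opening and the grip force at its end, in the units of the state.
- env.state(): the state, without advancing time (a new reading comes with each control period).
- viewer.grab_frame(name): name is "side" or "top" or "wrist"; returns a dict with "pixels" (420x560x3 uint8, red, green, blue), "camera_matrix" (3x3 intrinsics, pixels), "R" (3x3) and "t" (3): a world point X has camera coordinates R X + t; the wrist camera has in their place "mount" (4x4, takes a point from camera to tool coordinates, whose origin is the TCP and whose axes are the flange's). Camera axes: x right, y down, z forward; pixel columns grow to the right and rows downward; lengths in mm; the calibration is good to about 2 mm. A picture is of the moment at which its call begins: read the wrist's pose just before it. There is no depth.
- env.job_done(): hands the job in; it is judged then, once.
Trained networks look in a picture, given as the dict that the camera call returned (one of the last four; its "shot" number tells which), for a name from the list of things; names that differ only in an ending like _2 or _b are one class to them, and where a whole thing is asked for, a point or a joint stands for the part that bears it (a point fixed in the world has none). Each returns a list of dicts, best first, with "score" (0 to 1); they miss things now and then, are a little off and sometimes report something else, mostly with a low value. They report only what shows in the picture. A call takes as long as a camera call.
- spotter.trace(picture, query): "mask" (420x560 bool, what is visible of it) and "box" ([centre column, centre row, width, height] in pixels, round what is visible of it).
- spotter.landmark_of(picture, query): "position" ([column, row] in pixels: a listed point, or the origin of a listed thing).
The state is a dict: "time_s": time; "qpos": joint angles; "qvel": joint speeds; "effort": joint torques, N m; "ee_pos": TCP position; "ee_rot": TCP orientation; "force": force on the tool from outside, world axes, zero at the start; "torque": the same for the moment, N m; "gripper_width": finger opening in mm; "gripper_force": force on a finger pad.
Only numpy, scipy, OpenCV 4.12 (cv2) and the standard library are available. Lean on these libraries where they do the work, as an engineer would, in place of code of your own. Each camera call takes 0.05 s, during which the arm holds its last target. There are 200 camera calls.

## Task

On the injector bench, free the docked nozzle carrier: slide the red transport lock all the way to its end stop at the green dot and leave it there. Then take the carrier by its orange handle, lift it straight up without tipping it until it is at least 10 cm clear of its dock, and finish while still holding it there, level and still over the dock, with the three nozzles standing in it. Leave everything else on the bench alone.

Things in the scene. Friction and masses are not known exactly. Their poses are not given: they have to be found in the camera images.
- dock: Fixed dock: dark steel plate 10 mm thick, x -150 to +65, y -85 to +85 mm, green ribs 8 mm high round the carrier's seat, lock track in front (centre line x -105 mm, top 20 mm above bench; red dot at its locked -y end, green dot at its free +y end). Origin on the bench under the seat's middle; x from lock to seat, y the lock's way to free. On either half of the bench, yaw up to 0.4 rad.
- lock (a joint): Travel of the red transport lock along the dock's +y, in m: 0 fully locked, 0.06 the end stop at the green dot (free). It starts between 0 and 0.012. It slides with about 2 N of friction and stays where it is left. Its steel tongue (18 mm wide) reaches over a lug of the carrier and blocks lifting until about 0.025.
- lock_grip (a point): Point in the lock's red upright grip block, on its middle line, 14 mm below its top, 48.5 mm above the bench. Block 30 mm along the dock's x, 20 mm along y (sliding direction), from 20 to 62 mm above the bench. Axes as the dock's. Beside it along y is only the track; a steel tongue points to +x, 22 to 28 mm above the bench. The carrier's handle is 105 mm off in x.
- carrier: Nozzle carrier: aluminium block 90 x 130 x 30 mm, handle arched over it along y, 115 mm tall in all, 0.3 to 0.6 kg. Origin: centre of its underside; axes as the dock's, z up. It rests loose on the dock plate (10 mm above the bench) between the ribs, 2.5 mm play; a lug in front lies under the lock's tongue. Four square sockets, 18 mm wide, 20 mm deep, at x +-27, y +-30 mm.
- carrier_grip (a point): Centre of the orange handle grip, on the carrier's axis 105 mm above the carrier's underside. The grip is a bar along the carrier's y: 70 mm long, 18 mm wide (x), 20 mm high, free all round; the dark bar goes on to uprights at y +-55 mm. Axes as the carrier's.
- nozzle0: Steel injector nozzle, 16 mm diameter, 58 mm long, about 40 g, standing loose in the carrier's socket at x -27, y -30 mm, its top 38 mm above the block (68 mm above the carrier's underside). Origin: centre of its foot, 10 mm above the carrier's underside; z up.
- nozzle1: Steel injector nozzle, 16 mm diameter, 58 mm long, about 40 g, standing loose in the carrier's socket at x -27, y +30 mm, its top 38 mm above the block (68 mm above the carrier's underside). Origin: centre of its foot, 10 mm above the carrier's underside; z up.
- nozzle2: Steel injector nozzle, 16 mm diameter, 58 mm long, about 40 g, standing loose in the carrier's socket at x +27, y -30 mm, its top 38 mm above the block (68 mm above the carrier's underside). Origin: centre of its foot, 10 mm above the carrier's underside; z up.
- vise: Bystander: blue bench vise fixed to the bench, about 155 x 110 mm, 115 mm tall, on the other half of the bench from the dock. Origin on the bench under its middle.
- wrench: Bystander: steel wrench 180 mm long lying on the bench. Origin under its middle, x along it.
- screwdriver: Bystander: red-handled screwdriver 200 mm long lying on the bench. Origin under its middle, x along it.
- can: Bystander: red can 60 mm diameter, 90 mm tall. Origin: centre of its underside.
- socket: Bystander: dark steel ring-shaped socket 32 mm diameter, 35 mm tall. Origin: centre of its underside.
- bluebox: Bystander: closed blue seal-kit box with grey lid, 132 x 92 x 40 mm. Origin: centre of its underside.
- yellowbox: Bystander: closed yellow seal-kit box with grey lid, 132 x 92 x 40 mm. Origin: centre of its underside.

How it is judged:
By the outcome, as a careful person would: the job done as asked, in the order asked, and still so for the second after the job is handed in, while the arm keeps its last pose, push and grip.
It also fails if it takes over 48 s, if anything falls off the work surface, if the arm or the gripper's body presses on something with over 40 N, if the wrist force passes 120 N, or if a joint passes its speed limit or range.

## Working session

There is one attempt and no reset: what is moved stays moved. The work goes in short steps, Python scripts to look and compute and a tool call to move; the robot and the scene stay as the last step left them, time stands still between calls to the robot, and variables do not carry over. Pictures are saved under pics/ and viewed, at most 10 in all, crops included, and the job is handed in when it is done.

Besides the shell and the picture viewer there is one more tool, called after ">>>" by a JSON object that holds its "fn" and its "kwargs". apply_moves: Moves the arm, as the interface text tells. Its arguments: {"type":"object","properties":{"delta_pos":{"type":"array"},"rot":{"type":"array"},"hand":{"type":"array"},"newtons":{"type":"number"}},"required":["delta_pos","rot","hand"]}

```bash
mkdir -p pics; ls
cat > h.py <<'E'
import numpy as np, cv2
from scipy.spatial.transform import Rotation as Ro
from workcell import env, viewer, spotter
def cam(p, st=None):
    K=np.array(p["camera_matrix"])
    if "mount" in p:
        M=np.array(p["mount"]); T=np.eye(4)
        T[:3,:3]=Ro.from_euler('xyz',st["ee_rot"],degrees=True).as_matrix(); T[:3,3]=st["ee_pos"]
        C=np.linalg.inv(T@M); return K,C[:3,:3],C[:3,3]
    return K,np.array(p["R"]),np.array(p["t"]).ravel()
def onz(c,uv,z):
    K,R,t=c; d=R.T@np.linalg.solve(K,[uv[0],uv[1],1]); o=-R.T@t
    return o+d*(z-o[2])/d[2]
def proj(c,X):
    K,R,t=c; q=K@(R@np.array(X)+t); return q[:2]/q[2]
def tri(obs):
    A=[];b=[]
    for c,uv in obs:
        K,R,t=c; d=R.T@np.linalg.solve(K,[uv[0],uv[1],1]); d/=np.linalg.norm(d); o=-R.T@t
        P=np.eye(3)-np.outer(d,d); A.append(P); b.append(P@o)
    return np.linalg.lstsq(np.vstack(A),np.hstack(b),rcond=None)[0]
def save(p,n): cv2.imwrite('pics/'+n,np.ascontiguousarray(p["pixels"][...,::-1]))
E
python3 - <<'E'
from h import *
s=env.state(); print({k:np.round(v,2).tolist() for k,v in s.items()}, env.hold_point_z)
H={"lock_grip":48.5,"carrier_grip":115,"dock":0,"carrier":10,"nozzle0":20,"nozzle1":20,"nozzle2":20}
ims=[]
for n in ("top","side"):
    p=viewer.grab_frame(n); c=cam(p); ims.append(p["pixels"])
    for q,z in H.items():
        for r in spotter.landmark_of(p,q)[:2]: print(n,q,round(r["score"],2),np.round(r["position"]),np.round(onz(c,r["position"],z)))
    save(p,n+'0.png')
E
```

```text
pics
{'time_s': 0.0, 'qpos': [74.14, 18.35, 89.71, -0.0, 72.04, -1.15], 'qvel': [-0.01, 0.05, -0.01, -0.04, 0.14, 0.08], 'effort': [-0.0, -41.25, -23.2, 0.07, 0.05, -0.0], 'ee_pos': [145.9, 555.65, 213.12], 'ee_rot': [-179.9, -0.0, 165.29], 'force': [-0.06, -0.08, 0.5], 'torque': [0.02, 0.03, 0.02], 'gripper_force': 0.0, 'gripper_width': 90.99} 18.8
top lock_grip 0.57 [319. 227.] [ 500. -116.   48.]
top carrier_grip 0.77 [327. 189.] [ 602. -137.  115.]
top carrier_grip 0.6 [322. 193.] [ 591. -124.  115.]
top dock 0.9 [322. 194.] [ 601. -130.    0.]
top dock 0.58 [246. 148.] [749.  92.   0.]
top carrier 0.59 [321. 195.] [ 597. -127.   10.]
top carrier 0.24 [334. 203.] [ 572. -164.   10.]
top nozzle0 0.6 [333. 202.] [ 573. -161.   20.]
top nozzle0 0.49 [313. 199.] [ 584. -102.   20.]
top nozzle1 0.6 [333. 202.] [ 573. -161.   20.]
top nozzle1 0.49 [313. 199.] [ 584. -102.   20.]
top nozzle2 0.6 [333. 202.] [ 573. -161.   20.]
top nozzle2 0.49 [313. 199.] [ 584. -102.   20.]
side carrier_grip 0.98 [298. 185.] [ 600. -141.  115.]
side dock 0.89 [297. 218.] [ 600. -140.    0.]
side dock 0.22 [251. 294.] [542. 200.   0.]
side carrier 0.73 [299. 218.] [ 587. -131.   10.]
side nozzle0 0.58 [299. 209.] [ 605. -160.   20.]
side nozzle0 0.51 [307. 213.] [ 573. -155.   20.]
side nozzle1 0.58 [299. 209.] [ 605. -160.   20.]
side nozzle1 0.51 [307. 213.] [ 573. -155.   20.]
side nozzle2 0.58 [299. 209.] [ 605. -160.   20.]
side nozzle2 0.51 [307. 213.] [ 573. -155.   20.]
```

View pics/top0.png

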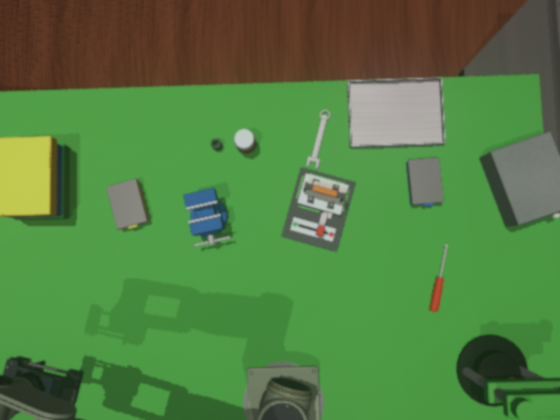

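View pics/side0.png

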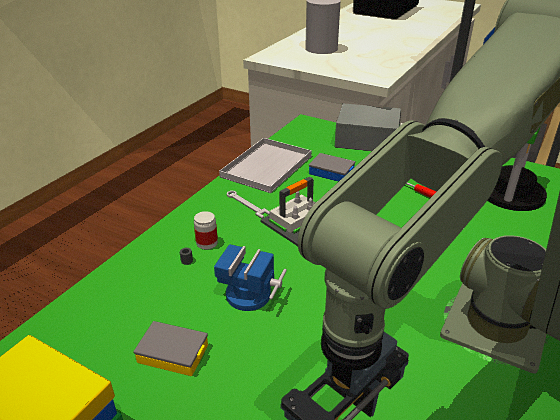

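The top view shows the dock at about (320,208), with the handle at (325,190), the red lock at (320,231) and the green dot at (295,223). The side view shows the arm partly hiding the dock, which is clear of the vise at (248,275). The dock yaw is about -12°, so I'll keep the present tool yaw and fly over the dock high up.

>>> {"fn": "apply_moves", "kwargs": {"delta_pos": [[0.5, -1, 0.9], [0.5, -1, 0.9], [0.5, -1, 0.9], [0.5, -1, 0.9], [0.5, -1, 0.9]], "rot": [[0, 0, 0], [0, 0, 0], [0, 0, 0], [0, 0, 0], [0, 0, 0]], "hand": [1, 1, 1, 1, 1]}}

```text
time_s: 1.22
ee_pos: [208.3, 434.1, 327.3]
ee_rot: [179.6, 0.2, 165.1]
force: [0.3, -0.1, 1.3]
gripper_width: 91.0
gripper_force: 0.0
```

>>> {"fn": "apply_moves", "kwargs": {"delta_pos": [[0.5, -1, 0], [0.5, -1, 0], [0.5, -1, 0], [0.5, -1, 0]], "rot": [[0, 0, 0], [0, 0, 0], [0, 0, 0], [0, 0, 0]], "hand": [1, 1, 1, 1]}}

```text
time_s: 1.55
ee_pos: [267.2, 312.1, 321.9]
ee_rot: [-179.9, 0.1, 165.1]
force: [-1.1, 0.6, -0.6]
gripper_width: 91.3
gripper_force: 0.0
```

>>> {"fn": "apply_moves", "kwargs": {"delta_pos": [[0.5, -1, 0], [0.5, -1, 0], [0.5, -1, 0], [0.5, -1, 0]], "rot": [[0, 0, 0], [0, 0, 0], [0, 0, 0], [0, 0, 0]], "hand": [1, 1, 1, 1]}}

```text
time_s: 1.88
ee_pos: [327.6, 192.5, 321.8]
ee_rot: [-179.9, 0.1, 165.0]
force: [-0.3, 0.5, 0.1]
gripper_width: 91.0
gripper_force: 0.0
```

>>> {"fn": "apply_moves", "kwargs": {"delta_pos": [[0.5, -1, 0], [0.5, -1, 0], [0.5, -1, 0], [0.5, -1, 0]], "rot": [[0, 0, 0], [0, 0, 0], [0, 0, 0], [0, 0, 0]], "hand": [1, 1, 1, 1]}}

```text
time_s: 2.22
ee_pos: [388.2, 72.7, 321.6]
ee_rot: [-179.9, 0.1, 165.0]
force: [0.1, 0.4, 0.5]
gripper_width: 91.0
gripper_force: 0.0
```

>>> {"fn": "apply_moves", "kwargs": {"delta_pos": [[0.5, -1, 0], [0.5, -1, 0], [0.5, -1, 0], [0.5, -1, 0], [0.5, -1, 0]], "rot": [[0, 0, 0], [0, 0, 0], [0, 0, 0], [0, 0, 0], [0, 0, 0]], "hand": [1, 1, 1, 1, 1]}}

```text
time_s: 2.63
ee_pos: [447.3, -44.8, 321.0]
ee_rot: [180.0, -0.1, 165.1]
force: [0.8, 0.6, -0.4]
gripper_width: 91.5
gripper_force: 0.0
```

```bash
cat > look.py <<'E'
from h import *
import sys
s=env.state(); p=viewer.grab_frame("wrist"); c=cam(p,s)
print(s["time_s"],np.round(s["ee_pos"],1),np.round(s["ee_rot"],2),np.round(s["qpos"]),np.round(s["force"],1)); print(np.round(p["mount"],2).tolist())
for q,z in {"lock_grip":48.5,"carrier_grip":115,"dock":0,"carrier":10}.items():
    for r in spotter.landmark_of(p,q)[:2]: print(q,round(r["score"],2),np.round(r["position"]),np.round(onz(c,r["position"],z),1))
save(p,sys.argv[1])
E
python3 look.py w1.png
```

```text
2.6333 [447.3 -44.8 321. ] [ 1.7998e+02 -9.0000e-02  1.6508e+02] [ -7.   4.  93.   0.  83. -82.] [ 0.8  0.6 -0.4]
[[0.0, -0.96, -0.27, 75.06], [1.0, 0.0, -0.0, -0.17], [0.0, -0.27, 0.96, -170.12], [0.0, 0.0, 0.0, 1.0]]
lock_grip 0.96 [244. 219.] [ 494.4 -119.2   48.5]
carrier_grip 0.59 [251. 304.] [ 602.8 -133.4  115. ]
carrier 0.59 [255. 265.] [ 591.1 -133.5   10. ]
```

View pics/w1.png

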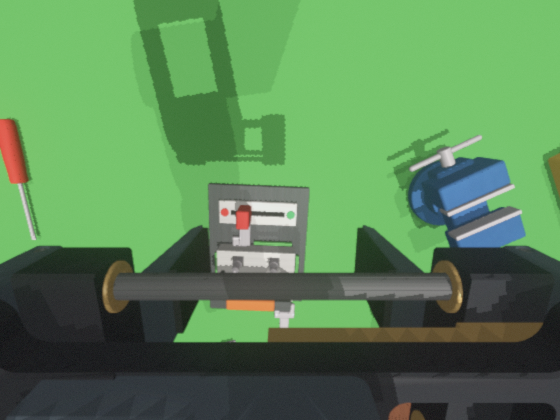

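The wrist view shows the lock block at (243,216), its red dot at (225,212) and its green dot at (291,215). The dock's front corners are at (210,184) and (308,187), and the handle is at (251,304), partly behind the gripper.

Run:
```python
from h import *
s=env.state(); p=viewer.grab_frame("wrist"); c=cam(p,s); im=p["pixels"].astype(int)
r,g,b=im[...,0],im[...,1],im[...,2]
sub=np.zeros(r.shape,bool); sub[200:230,214:304]=True
red=sub&(r>130)&(g<70)&(b<90); gr=sub&(g>110)&(r<80)&(b<110)
n,l,st,ce=cv2.connectedComponentsWithStats(red.astype('uint8'))
P={}
for i in range(1,n): print('red',st[i],np.round(ce[i],1),np.round(onz(c,ce[i],20),1))
n,l,st2,ce2=cv2.connectedComponentsWithStats(gr.astype('uint8'))
for i in range(1,n): print('green',st2[i],np.round(ce2[i],1),np.round(onz(c,ce2[i],20),1))
# dock front edge by dark mask
gray=im.sum(2)/3
col=[]
for u in range(218,300,4):
    v=np.argmax((gray[170:200,u]<90)&(g[170:200,u]<100))+170; col.append(onz(c,(u,v),10)[:2])
col=np.array(col); k=np.polyfit(col[:,1],col[:,0],1); print('front edge dx/dy',k, 'yaw',np.degrees(np.arctan(-k[0])))
```

```text
red [237 211   2   1   2] [237.5 211. ] [ 484.7 -129.3   20. ]
red [234 212   2   2   2] [234.5 212.5] [ 486.  -134.9   20. ]
red [245 212   2   1   2] [245.5 212. ] [ 489.7 -116.9   20. ]
red [247 214   1  10  10] [247.  218.5] [ 501.3 -117.6   20. ]
front edge dx/dy [9.88091162e-02 4.46102572e+02] yaw -5.643028156416675
```

Run:
```python
from h import *
s=env.state(); p=viewer.grab_frame("wrist"); c=cam(p,s); im=p["pixels"]
h=cv2.cvtColor(im,cv2.COLOR_RGB2HSV).astype(int)
def cc(m,x0,x1,y0,y1,z,n):
    k=np.zeros(m.shape,'uint8'); k[y0:y1,x0:x1]=m[y0:y1,x0:x1]
    N,l,st,ce=cv2.connectedComponentsWithStats(k)
    for i in range(1,N):
        if st[i,4]>8: print(n,st[i],np.round(ce[i],1),np.round(onz(c,ce[i],z),1))
red=((h[...,0]<8)|(h[...,0]>172))&(h[...,1]>130)&(h[...,2]>60)
gr=(abs(h[...,0]-65)<22)&(h[...,1]>90)&(h[...,2]>60)
cc(red,212,304,195,240,20,'red'); cc(gr,275,304,205,225,20,'green')
dark=(h[...,1]<90)&(h[...,2]<110)
pts=np.array([onz(c,(u,np.argmax(dark[170:205,u])+170),10)[:2] for u in range(214,304,3)])
k=np.polyfit(pts[:,1],pts[:,0],1);r=pts[:,0]-np.polyval(k,pts[:,1]); print(np.degrees(np.arctan(-k[0])),r.std(),pts[[0,-1]])
L=[];R=[]
for v in range(192,240,3):
    x=np.where(dark[v,195:330])[0]+195; L.append(onz(c,(x[0],v),10)[:2]);R.append(onz(c,(x[-1],v),10)[:2])
for e in(L,R):
    e=np.array(e);k=np.polyfit(e[:,0],e[:,1],1);print('side',np.degrees(np.arctan(k[0])),np.std(e[:,1]-np.polyval(k,e[:,0])),e[[0,-1]].round(1).tolist())
```

```text
red [234 207  15  23 275] [241.3 217.7] [ 497.8 -126.7   20. ]
red [220 210   7   6  34] [223.  212.4] [ 481.1 -153.7   20. ]
green [286 213   6   6  29] [288.7 215.6] [514.  -48.8  20. ]
-15.751993082954476 7.489150103945205 [[ 432.82038251 -156.06675796]
 [ 446.33599489  -10.69694013]]
side -40.961744799091775 8.548640612155575 [[444.9, -163.5], [513.9, -217.3]]
side 14.970809384354926 36.51928019425873 [[448.3, -150.6], [528.8, -159.8]]
```

Dots give yaw ≈ -17.4°, and the dock origin comes out near (598,-133), which matches the network. Next I'll go above the lock grip at about (493.5,-119).

>>> {"fn": "apply_moves", "kwargs": {"delta_pos": [[0.385, -0.62, -0.3], [0.385, -0.62, -0.6], [0.385, -0.62, -1], [0.385, -0.62, -1], [0.385, -0.62, -1]], "rot": [[0, 0, -0.029], [0, 0, -0.029], [0, 0, -0.029], [0, 0, -0.029], [0, 0, -0.029]], "hand": [1, 1, 1, 1, 1]}}

```text
time_s: 3.4
ee_pos: [488.8, -117.7, 195.9]
ee_rot: [-180.0, -0.7, 162.8]
force: [-0.6, 0.2, -0.7]
gripper_width: 91.0
gripper_force: 0.0
```

>>> {"fn": "apply_moves", "kwargs": {"delta_pos": [[0, 0, -0.3], [0, 0, -0.55], [0, 0, -0.55], [0, 0, -0.55]], "rot": [[0, 0, 0], [0, 0, 0], [0, 0, 0], [0, 0, 0]], "hand": [1, 1, 1, 1]}}

```text
time_s: 3.73
ee_pos: [492.2, -117.4, 137.0]
ee_rot: [180.0, -0.0, 162.9]
force: [0.7, -0.6, -0.1]
gripper_width: 91.4
gripper_force: 0.0
```

```bash
python3 look.py w2.png
```

```text
3.7333 [ 492.2 -117.4  137. ] [ 1.7999e+02 -4.0000e-02  1.6285e+02] [-15.  16. 105.   0.  59. -88.] [ 0.7 -0.6 -0.1]
[[0.0, -0.96, -0.27, 75.05], [1.0, 0.0, -0.0, -0.17], [0.0, -0.27, 0.96, -170.12], [0.0, 0.0, 0.0, 1.0]]
lock_grip 0.9 [278. 213.] [ 491.4 -121.6   48.5]
carrier 0.81 [296. 291.] [ 596.5 -133.1   10. ]
```

View pics/w2.png

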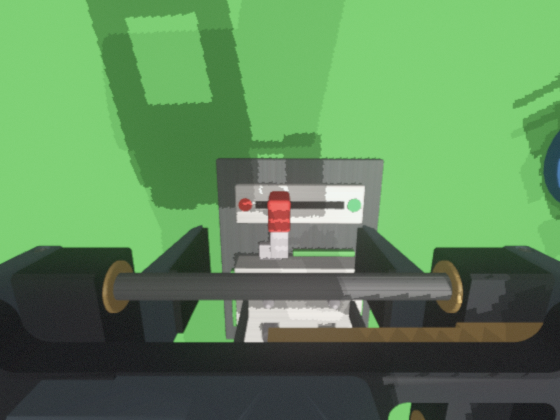

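The view is aligned with the dock. The dots are level, red at (245,205) and green at (354,205), and the lock block at (279,212) sits between the fingers.

>>> {"fn": "apply_moves", "kwargs": {"delta_pos": [[0, -0.025, -0.3], [0, -0.025, -0.6], [0, -0.025, -0.8], [0, -0.025, -0.87], [0, -0.025, -0.87], [0, -0.025, -0.87]], "rot": [[0, 0, 0], [0, 0, 0], [0, 0, 0], [0, 0, 0], [0, 0, 0], [0, 0, 0]], "hand": [1, 1, 1, 1, 1, 1]}}

```text
time_s: 4.48
ee_pos: [493.4, -121.5, 32.7]
ee_rot: [180.0, 0.1, 162.8]
force: [-0.1, 0.3, 0.1]
gripper_width: 91.0
gripper_force: 0.0
```

>>> {"fn": "apply_moves", "kwargs": {"delta_pos": [[0, 0, 0], [0, 0, 0], [0, 0, 0], [0, 0, 0], [0, 0, 0], [0, 0, 0], [0, 0, 0], [0, 0, 0]], "rot": [[0, 0, 0], [0, 0, 0], [0, 0, 0], [0, 0, 0], [0, 0, 0], [0, 0, 0], [0, 0, 0], [0, 0, 0]], "hand": [0, 0, 0, 0, 0, 0, 0, 0], "newtons": 20}}

```text
time_s: 5.15
ee_pos: [492.2, -121.3, 31.6]
ee_rot: [180.0, -0.0, 162.8]
force: [-0.1, -0.6, -0.7]
gripper_width: 40.7
gripper_force: 0.0
```

>>> {"fn": "apply_moves", "kwargs": {"delta_pos": [[0, 0, 0], [0, 0, 0], [0, 0, 0], [0, 0, 0], [0, 0, 0], [0, 0, 0]], "rot": [[0, 0, 0], [0, 0, 0], [0, 0, 0], [0, 0, 0], [0, 0, 0], [0, 0, 0]], "hand": [0, 0, 0, 0, 0, 0]}}

```text
time_s: 5.65
ee_pos: [492.2, -121.2, 31.5]
ee_rot: [180.0, -0.0, 162.8]
force: [0.3, 0.1, 0.2]
gripper_width: 19.6
gripper_force: 20.0
```

Gripped the block at 19.6 mm opening. Sliding along dock +y, direction (0.296,0.955).

>>> {"fn": "apply_moves", "kwargs": {"delta_pos": [[0.025, 0.08, 0], [0.05, 0.16, 0], [0.074, 0.239, 0], [0.099, 0.318, 0], [0.099, 0.318, 0]], "rot": [[0, 0, 0], [0, 0, 0], [0, 0, 0], [0, 0, 0], [0, 0, 0]], "hand": [0, 0, 0, 0, 0]}}

```text
time_s: 6.07
ee_pos: [504.9, -80.8, 31.5]
ee_rot: [179.9, 0.0, 162.9]
force: [0.3, 1.4, -1.2]
gripper_width: 20.1
gripper_force: 20.0
```

>>> {"fn": "apply_moves", "kwargs": {"delta_pos": [[0.01, 0.032, 0], [0.02, 0.064, 0], [0.02, 0.064, 0]], "rot": [[0, 0, 0], [0, 0, 0], [0, 0, 0]], "hand": [0, 0, 0]}}

```text
time_s: 6.32
ee_pos: [506.8, -74.6, 31.5]
ee_rot: [180.0, 0.0, 162.8]
force: [1.3, 1.7, -1.6]
gripper_width: 19.8
gripper_force: 20.0
```

>>> {"fn": "apply_moves", "kwargs": {"delta_pos": [[0.007, 0.024, 0], [0.007, 0.024, 0]], "rot": [[0, 0, 0], [0, 0, 0]], "hand": [0, 0]}}

```text
time_s: 6.48
ee_pos: [507.4, -72.6, 31.5]
ee_rot: [-180.0, 0.0, 162.8]
force: [0.4, -2.2, -2.2]
gripper_width: 20.0
gripper_force: 20.0
```

>>> {"fn": "apply_moves", "kwargs": {"delta_pos": [[0.007, 0.024, 0], [0.007, 0.024, 0]], "rot": [[0, 0, 0], [0, 0, 0]], "hand": [0, 0]}}

```text
time_s: 6.65
ee_pos: [507.5, -72.4, 31.5]
ee_rot: [-179.7, -0.0, 162.9]
force: [-2.6, -12.6, -1.3]
gripper_width: 19.8
gripper_force: 20.0
```

The stop was reached: force 12.6 N and no more motion. One further small push to seat it, then release and back up to look.

>>> {"fn": "apply_moves", "kwargs": {"delta_pos": [[0.004, 0.012, 0], [0.004, 0.012, 0], [0.004, 0.012, 0]], "rot": [[0, 0, 0], [0, 0, 0], [0, 0, 0]], "hand": [0, 0, 0]}}

```text
time_s: 6.9
ee_pos: [507.5, -72.3, 31.5]
ee_rot: [-179.6, -0.0, 163.0]
force: [-3.0, -18.3, -0.6]
gripper_width: 20.3
gripper_force: 20.0
```

>>> {"fn": "apply_moves", "kwargs": {"delta_pos": [[-0.005, -0.016, 0], [-0.005, -0.016, 0], [-0.005, -0.016, 0], [-0.005, -0.016, 0], [-0.005, -0.016, 0], [-0.005, -0.016, 0]], "rot": [[0, 0, 0], [0, 0, 0], [0, 0, 0], [0, 0, 0], [0, 0, 0], [0, 0, 0]], "hand": [0.6, 0.6, 0.6, 0.6, 0.6, 0.6]}}

```text
time_s: 7.4
ee_pos: [508.1, -69.7, 31.6]
ee_rot: [180.0, -0.0, 162.8]
force: [0.3, -0.6, -0.4]
gripper_width: 54.1
gripper_force: 0.0
```

>>> {"fn": "apply_moves", "kwargs": {"delta_pos": [[0, 0, 0.3], [0, 0, 0.6], [0, 0, 0.9], [0, 0, 0.9], [0, 0, 0.9]], "rot": [[0, 0, 0], [0, 0, 0], [0, 0, 0], [0, 0, 0], [0, 0, 0]], "hand": [1, 1, 1, 1, 1]}}

```text
time_s: 7.82
ee_pos: [509.5, -70.1, 141.7]
ee_rot: [179.9, 0.3, 162.8]
force: [-0.1, -0.3, 0.7]
gripper_width: 85.2
gripper_force: 0.0
```

```bash
python3 look.py w3.png
```

```text
7.8167 [509.5 -70.1 141.7] [179.94   0.29 162.81] [ -9.  16. 104.   0.  60. -82.] [-0.1 -0.3  0.7]
[[0.0, -0.96, -0.27, 75.05], [1.0, 0.0, -0.0, -0.17], [0.0, -0.27, 0.96, -170.12], [0.0, 0.0, 0.0, 1.0]]
lock_grip 0.79 [282. 207.] [506.2 -69.5  48.5]
lock_grip 0.71 [251. 284.] [ 573.9 -123.    48.5]
carrier 0.72 [249. 289.] [ 599.6 -137.4   10. ]
carrier 0.63 [228. 310.] [ 617.4 -170.7   10. ]
```

View pics/w3.png

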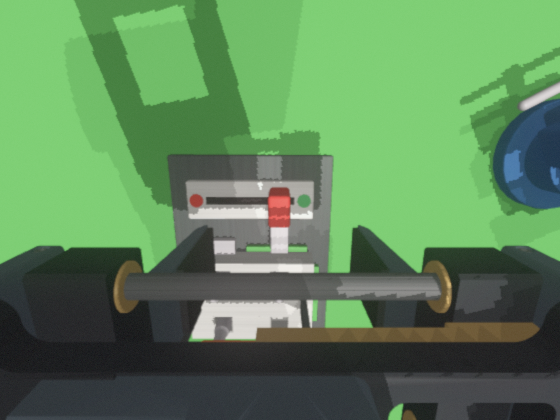

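The view shows the lock block at (280,207), about 24 mm short of the green dot at (304,201). That matches the symmetric end stop at 51 mm of travel from s≈9, so the lock is free. Now go above the handle, turned by -90°.

>>> {"fn": "apply_moves", "kwargs": {"delta_pos": [[0, 0, 0.3], [0.2, -0.15, 0.4], [0.5, -0.35, 0.4], [0.75, -0.525, 0.4], [0.75, -0.525, 0.4], [0.75, -0.525, 0.4], [0.75, -0.525, 0.4], [0.75, -0.525, 0.4], [0.75, -0.525, 0.4], [0.75, -0.525, 0.4]], "rot": [[0, 0, -0.698], [0, 0, -0.698], [0, 0, -0.698], [0, 0, -0.698], [0, 0, -0.698], [0, 0, -0.698], [0, 0, -0.698], [0, 0, -0.698], [0, 0, -0.698], [0, 0, -0.698]], "hand": [1, 1, 1, 1, 1, 1, 1, 1, 1, 1]}}

```text
time_s: 8.9
ee_pos: [597.6, -133.0, 186.0]
ee_rot: [-179.9, -0.1, 102.8]
force: [0.1, -0.1, 0.3]
gripper_width: 91.3
gripper_force: 0.0
```

>>> {"fn": "apply_moves", "kwargs": {"delta_pos": [[0, 0, 0], [0, 0, 0], [0, 0, 0], [0, 0, 0], [0, 0, 0], [0, 0, 0]], "rot": [[0, 0, -0.349], [0, 0, -0.349], [0, 0, -0.349], [0, 0, -0.349], [0, 0, -0.349], [0, 0, -0.349]], "hand": [1, 1, 1, 1, 1, 1]}}

```text
time_s: 9.4
ee_pos: [597.8, -133.1, 186.8]
ee_rot: [-179.9, 0.0, 73.0]
force: [0.7, -0.3, 0.5]
gripper_width: 91.4
gripper_force: 0.0
```

```bash
python3 look.py w4.png
```

```text
9.4 [ 597.8 -133.1  186.8] [-1.7992e+02  1.0000e-02  7.2980e+01] [-14.  23.  87.  -0.  70.   3.] [ 0.7 -0.3  0.5]
[[0.0, -0.96, -0.27, 74.94], [1.0, 0.0, 0.0, 0.06], [0.0, -0.27, 0.96, -170.12], [0.0, 0.0, 0.0, 1.0]]
lock_grip 0.69 [182. 168.] [506.5 -70.3  48.5]
carrier_grip 0.74 [283. 218.] [ 598.5 -133.7  115. ]
carrier_grip 0.51 [260. 219.] [ 578.7 -128.7  115. ]
dock 0.28 [260. 219.] [ 560.1 -161.6    0. ]
carrier 0.69 [280. 190.] [ 596.2 -130.8   10. ]
```

View pics/w4.png

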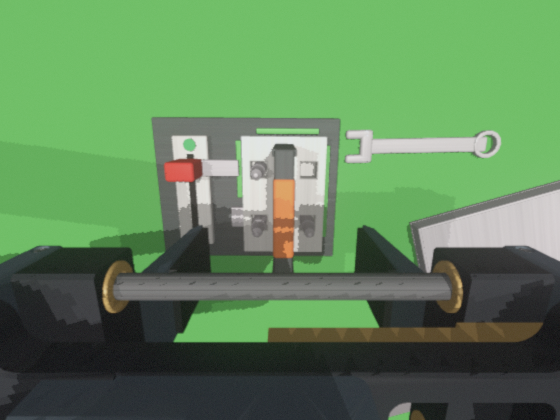

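The handle is at (284,218), upright between the fingers, and three nozzles are visible. The bar centre comes out at about (599,-133.7), so it needs a small correction. Descending.

>>> {"fn": "apply_moves", "kwargs": {"delta_pos": [[0.01, -0.005, -0.25], [0.01, -0.005, -0.5], [0.01, -0.005, -0.7], [0.01, -0.005, -0.75], [0.01, -0.005, -0.75], [0.01, -0.005, -0.75]], "rot": [[0, 0, 0], [0, 0, 0], [0, 0, 0], [0, 0, 0], [0, 0, 0], [0, 0, 0]], "hand": [1, 1, 1, 1, 1, 1]}}

```text
time_s: 10.15
ee_pos: [600.0, -133.9, 98.4]
ee_rot: [179.9, -0.0, 72.8]
force: [-0.1, 0.0, 0.5]
gripper_width: 91.1
gripper_force: 0.0
```

>>> {"fn": "apply_moves", "kwargs": {"delta_pos": [[0, 0, 0], [0, 0, 0], [0, 0, 0], [0, 0, 0], [0, 0, 0], [0, 0, 0], [0, 0, 0], [0, 0, 0], [0, 0, 0], [0, 0, 0]], "rot": [[0, 0, 0], [0, 0, 0], [0, 0, 0], [0, 0, 0], [0, 0, 0], [0, 0, 0], [0, 0, 0], [0, 0, 0], [0, 0, 0], [0, 0, 0]], "hand": [0, 0, 0, 0, 0, 0, 0, 0, 0, 0], "newtons": 15}}

```text
time_s: 10.98
ee_pos: [599.3, -133.7, 97.5]
ee_rot: [-180.0, -0.0, 72.8]
force: [-0.1, 0.2, -0.2]
gripper_width: 27.3
gripper_force: 0.0
```

>>> {"fn": "apply_moves", "kwargs": {"delta_pos": [[0, 0, 0], [0, 0, 0], [0, 0, 0], [0, 0, 0], [0, 0, 0], [0, 0, 0]], "rot": [[0, 0, 0], [0, 0, 0], [0, 0, 0], [0, 0, 0], [0, 0, 0], [0, 0, 0]], "hand": [0, 0, 0, 0, 0, 0], "newtons": 15}}

```text
time_s: 11.48
ee_pos: [598.9, -133.6, 97.4]
ee_rot: [-179.9, 0.0, 72.8]
force: [-1.9, 0.3, -1.2]
gripper_width: 18.2
gripper_force: 15.0
```

Gripped at 18.2 mm. Firm up the grip and lift slowly at first.

>>> {"fn": "apply_moves", "kwargs": {"delta_pos": [[0, 0, 0], [0, 0, 0], [0, 0, 0], [0, 0, 0.02], [0, 0, 0.04], [0, 0, 0.07], [0, 0, 0.1], [0, 0, 0.13], [0, 0, 0.16], [0, 0, 0.16]], "rot": [[0, 0, 0], [0, 0, 0], [0, 0, 0], [0, 0, 0], [0, 0, 0], [0, 0, 0], [0, 0, 0], [0, 0, 0], [0, 0, 0], [0, 0, 0]], "hand": [0, 0, 0, 0, 0, 0, 0, 0, 0, 0], "newtons": 40}}

```text
time_s: 12.32
ee_pos: [600.0, -133.9, 117.9]
ee_rot: [179.9, -0.0, 72.8]
force: [1.0, 0.5, -5.6]
gripper_width: 17.7
gripper_force: 40.0
```

>>> {"fn": "apply_moves", "kwargs": {"delta_pos": [[0, 0, 0.05], [0, 0, 0.13], [0, 0, 0.22], [0, 0, 0.31], [0, 0, 0.4], [0, 0, 0.49], [0, 0, 0.56], [0, 0, 0.61], [0, 0, 0.64], [0, 0, 0.65]], "rot": [[0, 0, 0], [0, 0, 0], [0, 0, 0], [0, 0, 0], [0, 0, 0], [0, 0, 0], [0, 0, 0], [0, 0, 0], [0, 0, 0], [0, 0, 0]], "hand": [0, 0, 0, 0, 0, 0, 0, 0, 0, 0]}}

```text
time_s: 13.15
ee_pos: [599.5, -133.8, 195.5]
ee_rot: [179.9, -0.0, 72.8]
force: [0.8, 0.7, -5.0]
gripper_width: 17.3
gripper_force: 40.0
```

>>> {"fn": "apply_moves", "kwargs": {"delta_pos": [[0, 0, 0.05], [0, 0, 0.13], [0, 0, 0.22], [0, 0, 0.31], [0, 0, 0.4], [0, 0, 0.47], [0, 0, 0.52], [0, 0, 0.55], [0, 0, 0.55], [0, 0, 0.55]], "rot": [[0, 0, 0], [0, 0, 0], [0, 0, 0], [0, 0, 0], [0, 0, 0], [0, 0, 0], [0, 0, 0], [0, 0, 0], [0, 0, 0], [0, 0, 0]], "hand": [0, 0, 0, 0, 0, 0, 0, 0, 0, 0]}}

```text
time_s: 13.98
ee_pos: [599.2, -133.7, 260.6]
ee_rot: [-180.0, 0.0, 72.8]
force: [-0.9, 0.6, -5.4]
gripper_width: 18.0
gripper_force: 40.0
```

>>> {"fn": "apply_moves", "kwargs": {"delta_pos": [[0, 0, 0], [0, 0, 0], [0, 0, 0], [0, 0, 0], [0, 0, 0], [0, 0, 0]], "rot": [[0, 0, 0], [0, 0, 0], [0, 0, 0], [0, 0, 0], [0, 0, 0], [0, 0, 0]], "hand": [0, 0, 0, 0, 0, 0]}}

```text
time_s: 14.48
ee_pos: [599.3, -133.7, 260.6]
ee_rot: [-180.0, 0.0, 72.8]
force: [-0.6, 0.2, -5.8]
gripper_width: 17.8
gripper_force: 40.0
```

Run:
```python
from h import *
s=env.state(); print(s["ee_pos"],s["ee_rot"],s["force"],s["torque"])
a=viewer.grab_frame("wrist")["pixels"]; b=viewer.grab_frame("side")["pixels"]
b=cv2.resize(b[100:260,200:400],(700,560))[:, :]
a=a[40:300,120:420]
im=np.zeros((560,800,3),'uint8'); im[:260,:300]=a; im[:400,300:]=cv2.resize(b,(500,400))
cv2.imwrite('pics/f.png',im[...,::-1])
```

```text
[ 599.25463679 -133.71405175  260.64001462] [-1.79991939e+02  3.20597142e-03  7.28141160e+01] [-0.56744275  0.22140799 -5.76970723] [-0.09409354  0.01839323  0.04009218]
```

View pics/f.png

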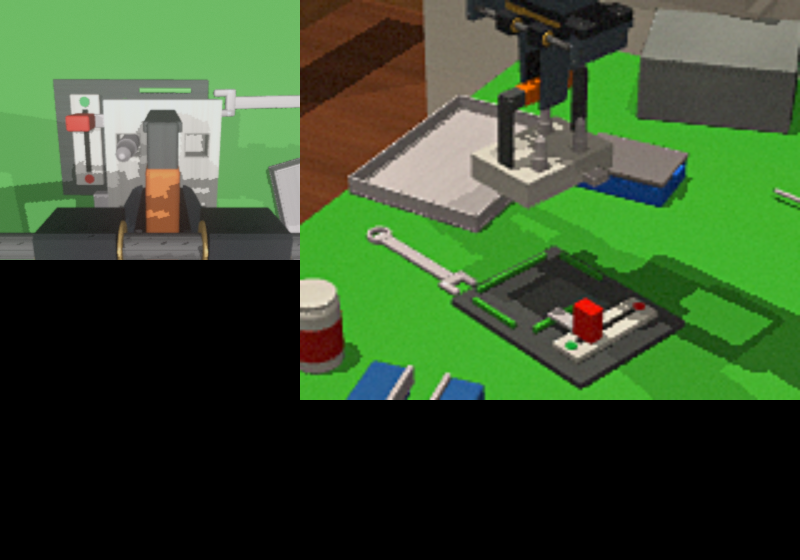

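The picture shows the carrier hanging level and high over the empty dock with its nozzles standing. The lock is at the green-dot end, at about (588,320) in the side crop, and the wrench and boxes are undisturbed. Handing in.

```bash
python3 -c "
from workcell import env
print(env.job_done())"
```

```text
the job is handed in; nothing more can be done
None
```

I slid the lock to its end stop at the green dot and lifted the carrier about 16 cm straight up; the arm is still holding it level and still over the dock. The last pictures showed nozzles standing, though not clearly all three, and the job is handed in; no verdict came back.

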